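# Set the filter wheel to red

## Robot

A 6-joint arm with a two-finger parallel gripper is mounted at the origin on a cart in front of the work surface, level with it; the furniture and walls round the work are solid. World frame = base frame: x ahead of the robot, y to its left, z up, the work surface at z = 0. Lengths are in mm, angles in rad, forces in N, time in s.
With the tool pointing down it reaches from about 300 to 775 mm from the base axis. Payload 14.6 kg.
Tool frame: the origin (TCP) lies midway between the tips of the shut fingers; the grasp point (between the pads) lies 19 mm behind it (grip_depth is the distance from the TCP to the grasp point, in mm); z points along the fingers, y is the direction in which the jaws open and shut (so a half turn about z gives the same grasp; the last joint's range is limited). The gripper opens to 94 mm and grips with 3 to 60 N. Pads are 16 mm wide; open, the fingers measure 119 mm over their backs; the gripper's body (75 mm by 177 mm) begins 78 mm behind the grasp point.
Start: joints at [-1.331, 0.3, 1.521, -0, 1.321, -0.067], TCP at [166.098, -524.31, 205.446] pointing down, gripper open.
Joint ranges: [-3.03, 3.03], [-0.79, 2.21], [0.23, 2.52], [-1.04, 4.18], [0, 3.07], [-2.55, 2.55]. Speed limits (rad/s): [2.22, 2.22, 2.57, 3.14, 3.14, 3.14].

## Interface

Orientations are given as [roll, pitch, yaw] about the fixed x, y, z axes, in that order (R = Rz(yaw) Ry(pitch) Rx(roll)).
In Python, from cell import read_state, camera, camera_info, sign_off, grip_depth gives the robot as it stands.
- The arm moves only by the tool drive_tool, never from a script. Its argument "motion" is one flat list of numbers, 4 for each row, row after row: the shift along the tool's x, y, z in mm, then the turn about the tool's z in rad. A call has 1 to 8 rows; each row shifts and turns the pose as measured when the row begins, along the tool's axes as they then stand; what a row does not reach is not made up. A row lasts 1/12 s, in which the tool goes at most 41.7 mm and 7.16 degrees, less where a joint would pass 70% of its speed; a pose out of reach is approached as far as the arm can. A call is refused whole if a number of a shift passes 41.7 or a number of a turn 0.125, either way. A call with a gripper value outside its range is refused whole. "jaw" is the closure, from 0 (fully open) to 1 (shut), set as the call begins (left out, the last holds). The fingers move at their own pace and stop on an object; "grip_force" is the grip in N (left out, the last holds). Time passes only in rows, so rows that do not move let the fingers close. It gives the time, the measured TCP pose, the force and the opening at its end, in the units of the state.
- read_state(): the state, without advancing time (a new reading comes with each control period).
- camera(name): name is "side" or "top"; returns the picture (480x640x3 uint8, red, green, blue); there is no depth.
- camera_info(name): a dict with "fovy" (degrees; the focal length in pixels is half the picture's height over the tangent of half this angle, whatever the lens; pixels are square), "cx", "cy" (the principal point, pixels), "camera_from_world" (4x4, takes a point from world to camera coordinates). Camera axes: x right, y up, looking along -z (the intrinsics and any distortion apply to the point x, -y, -z); pixel columns grow to the right and rows downward; lengths in mm; the calibration is good to about 2 mm. A picture is of the moment at which its call begins. camera_info takes no time and is no camera call.
- sign_off(): hands the job in, once; it reports no verdict.
The state is a dict: "clock": time; "joints": joint angles; "qd": joint speeds; "effort": joint torques, N m; "eef_pos": TCP position; "eef_rot": TCP orientation; "wrist_force": force on the tool from outside, world axes, zero at the start; "moment": the same for the moment, N m; "finger_gap": finger opening in mm.
Only numpy, scipy, OpenCV 4.12 (cv2) and the standard library are available. Lean on these libraries where they do the work, as an engineer would, in place of code of your own. Each camera call takes 0.05 s, during which the arm holds its last target. There are 200 camera calls.

## Task

Set the microscope's filter wheel to red: push its black knob down to free the wheel, turn it until the red filter shows in the round window, and let the knob come fully up so that the index pin has caught the wheel in that position. The exact catching place must be felt for; never force the wheel against its pin or hard onto its stop. Leave the things round it where they are.

Things in the scene. Friction and masses are not known exactly. Their poses are not given: they have to be found in the camera images.
- unit: Grey filter wheel unit, 150 x 132 mm, fixed on the bench at varying places and yaw. Origin under the wheel's vertical axis, at bench height; z up, window on the -x side, catch on the +x side. Its cover (top 38 mm high) spans only the window's half of the wheel, the other half lies open. The catch bracket is 42 mm high; only the knob stands higher.
- window (a point): Centre of the round window, 34 mm across, in the cover's top face, 38 mm above the bench and 33 mm from the wheel's axis. Axes as the unit's.
- red_filter (a point): Centre of the red glass on the wheel, 32 mm from its axis. Axes turn with the wheel and are parallel to the unit's when red is centred in the window. Six glasses of 28 mm, counterclockwise from above: red, yellow, grey, white, blue, green. At the start the wheel stands 0.75 to 2.0 rad counterclockwise of red centred.
- knob (a point): Middle of the knob's grip, on the wheel's axis: black upright wing, 46 mm along the wheel's x, 14 mm thick (y), 30 mm tall, white line on top, 19 mm clear above the cover. Height of this point: 72 mm fully up (wheel caught), about 67 mm riding uncaught under the pin, 60 mm on the rubber stop. A spring lifts it with about 10 N when up, 15 N near the stop. At the start it is usually uncaught.
- wheel: The wheel, a 124 mm disc with the knob; origin on its axis, 72 mm below the knob's middle, axes as the red filter's. Its metal rim has six notches 60 degrees apart, 10 mm wide. Unless the knob is pressed 8 mm or more below fully up, the pin enters any notch that passes, also of other colours, and blocks turning both ways. Turning needs under 0.15 N m.
- catch: Aluminium bracket, rubber stop and 8 mm index pin over the rim, 55 mm from the axis. The pin was readjusted: unmeasured, up to 7 mm to either side, so the wheel catches within 0.13 rad either side of red centred, with 0.03 rad play. Feel for it: ease up until the wheel rides on the pin, loosen, turn slowly; caught, the knob rises 5 mm. Never load pin or stop over 40 N. Origin: its foot.
- loupe: Black round loupe, 39 mm across, 24 mm tall, loose on the bench; bystander, origin under its centre.
- paste_tin: Round tin with yellow lid, 60 mm across, 24 mm tall, loose; bystander, origin under its centre.
- slide_box: White-grey slide box, 26 x 76 x 26 mm, loose on the bench; bystander, origin under its centre.
- tweezers: Steel tweezers, 132 mm long, loose, lying on the bench; bystander, origin under its centre.

How it is judged (in metres and radians):
On the way, in this order (a step that is already met when the one before it is completed fails the run):
1. the knob is pressed down clear of the index pin (height (world z) of knob below 0.064 m), for 0.2 s.
2. the wheel is turned so that the red filter is in the window (horizontal distance between red_filter and window below 0.008 m), for 0.1 s.
At the end, for the whole second after the job is handed in: The red filter's centre is within 8 mm (horizontally) of the window's centre, the knob has come up to within 2 mm of fully up (its middle above 70 mm), so that the pin has caught the wheel, and the wheel is at rest (horizontal distance between red_filter and window below 0.008 m and height (world z) of knob above 0.07 m and angular speed of wheel below 0.05 rad/s); the robot touches nothing.
It fails at once if the wheel is forced against its index pin or stop with more than 40 N (contact force between catch and wheel above 40 N).
It fails at once if a thing beside the unit is moved by more than 20 mm (distance of any of loupe, paste_tin, slide_box, tweezers from where it was at the start of the episode above 0.02 m).
It also fails if it takes over 54 s, if anything falls off the work surface, if the arm or the gripper's body presses on something with over 40 N, if the wrist force passes 120 N, or if a joint passes its speed limit or range.

## Working session

There is one attempt and no reset: what is moved stays moved. The work goes in short steps, Python scripts to look and compute and a tool call to move; the robot and the scene stay as the last step left them, time stands still between calls to the robot, and variables do not carry over. Pictures are saved under pics/ and viewed, on a budget of 10 in all, crops included, one or two more only if the job needs it, and the job is handed in when it is done.

Besides the shell and the picture viewer there is one more tool, called after "Request:" in YAML: its name, and indented under it one key for each argument. drive_tool: Moves the arm, as the interface text tells. Its arguments: {"type":"object","properties":{"motion":{"type":"array","items":{"type":"number"}},"jaw":{"type":"number"},"grip_force":{"type":"number"}},"required":["motion"]}

```bash
mkdir -p pics; python3 - <<'E'
from cell import *
import cv2
for n in("top","side"):
    im=camera(n); cv2.imwrite(f"pics/{n}0.png",im[...,::-1]); i=camera_info(n); print(n,i)
print(read_state(),grip_depth)
E
```

```text
top {'fovy': 51.77247205801544, 'cx': 320.4396350838633, 'cy': 243.933064979197, 'camera_from_world': array([[-2.62779549e-02, -9.99490558e-01,  1.81133754e-02,
        -1.41657147e+02],
       [ 9.92240100e-01, -2.38759624e-02,  1.22022628e-01,
        -5.57960988e+02],
       [-1.21527991e-01,  2.11793225e-02,  9.92362023e-01,
        -9.13608006e+02],
       [ 0.00000000e+00,  0.00000000e+00,  0.00000000e+00,
         1.00000000e+00]])}
side {'fovy': 52.80833435965543, 'cx': 319.3290510150694, 'cy': 240.04016783730575, 'camera_from_world': array([[ 9.94113225e-01, -1.08340488e-01, -1.11078284e-03,
        -5.44274177e+02],
       [ 5.13923528e-02,  4.62492171e-01,  8.85132656e-01,
        -3.76287670e+01],
       [-9.53819754e-02, -8.79979165e-01,  4.65337456e-01,
        -9.61175946e+02],
       [ 0.00000000e+00,  0.00000000e+00,  0.00000000e+00,
         1.00000000e+00]])}
{'clock': 0.1, 'joints': array([-1.33057455e+00,  3.00382660e-01,  1.52152673e+00,  1.77401867e-05,
        1.32070464e+00, -6.66126177e-02]), 'qd': array([ 9.05325032e-04, -1.18275112e-03, -7.06308928e-04,  4.66039117e-05,
       -4.24466259e-04, -8.58543034e-05]), 'effort': array([ 2.62324866e-03, -5.32645583e+01, -3.53284228e+01,  7.10226805e-02,
        2.34808191e-02, -6.68615644e-05]), 'eef_pos': array([ 166.06116913, -524.08008791,  204.95783345]), 'eef_rot': array([-3.14057468e+00, -8.51323493e-05,  3.06829955e-01]), 'wrist_force': array([-0.2856475 , -0.92527502,  0.08798988]), 'moment': array([ 0.04321838, -0.00052766,  0.05317698]), 'finger_gap': 93.99465771413183} 18.8
```

View pics/top0.png

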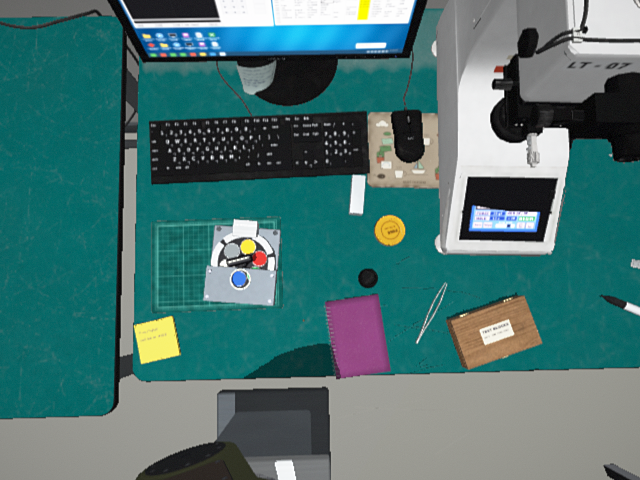

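View pics/side0.png

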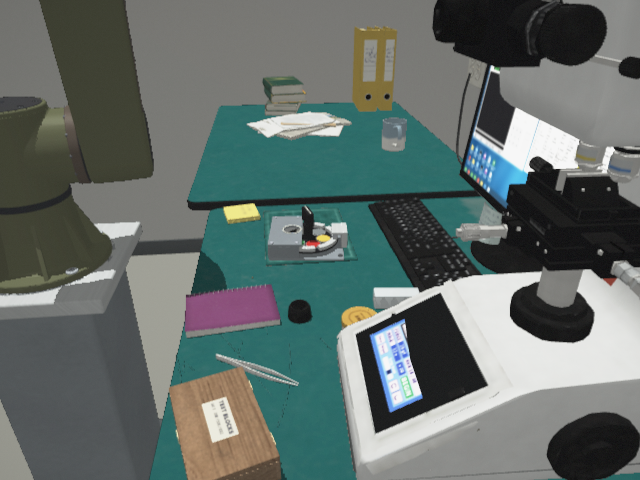

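```bash
cat > h.py <<'E'
import numpy as np, cv2
from cell import *
def K(i):
    f=240/np.tan(np.radians(i["fovy"])/2); return f,i["cx"],i["cy"]
def ray(n,u,v,z):
    i=camera_info(n);f,cx,cy=K(i);T=i["camera_from_world"];R=T[:3,:3];c=-R.T@T[:3,3]
    d=R.T@np.array([(u-cx)/f,-(v-cy)/f,-1]);return c+d*(z-c[2])/d[2]
def proj(n,p):
    i=camera_info(n);f,cx,cy=K(i);q=(i["camera_from_world"]@np.r_[p,1])[:3]
    return cx-f*q[0]/q[2], cy+f*q[1]/q[2]
def crop(n,u0,v0,w,h,s,out):
    im=camera(n)[v0:v0+h,u0:u0+w,::-1]; cv2.imwrite(out,cv2.resize(im,None,fx=s,fy=s,interpolation=cv2.INTER_CUBIC))
E
python3 - <<'E'
from h import *
crop("top",195,212,96,100,6,"pics/c1.png")
crop("side",255,195,110,80,7,"pics/c2.png")
E
```

```text
(no output)
```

View pics/c1.png

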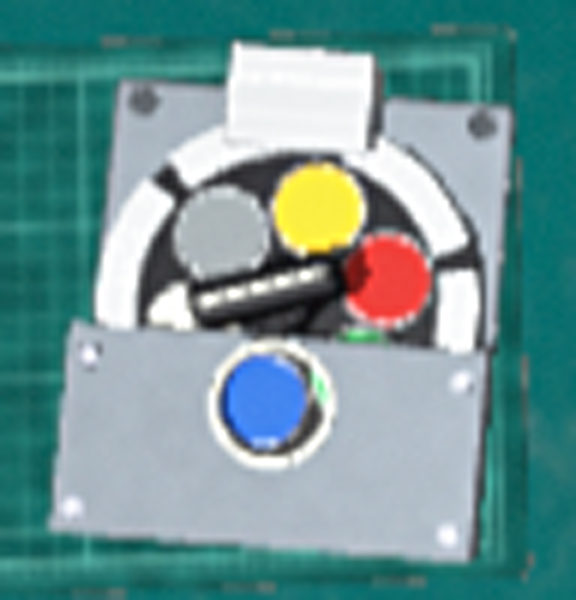

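View pics/c2.png

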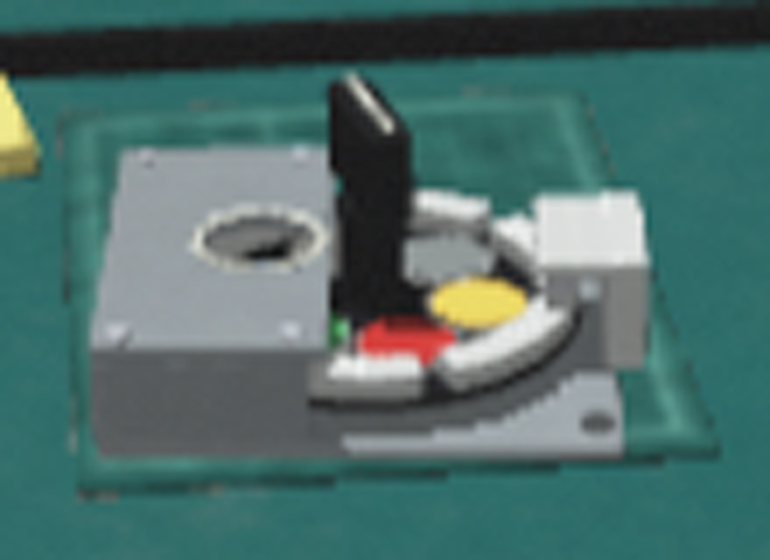

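```bash
python3 - <<'E'
from h import *
t=lambda a,b:(195+(a+.5)/6-.5,212+(b+.5)/6-.5)
s=lambda a,b:(255+(a+.5)/7-.5,195+(b+.5)/7-.5)
W=ray("top",*t(271,404),38);print("win",W)
a=ray("top",*t(75,325),38);b=ray("top",*t(488,352),38);c=ray("top",*t(52,527),38);d=ray("top",*t(472,557),38)
ang=lambda v:np.arctan2(v[1],v[0])
print("yaws",ang(a-b)-np.pi/2,ang(d-c)+np.pi/2, ang(a-c),ang(b-d),np.linalg.norm(a-b))
k=[ray("top",*t(*p),82) for p in((200,302),(328,270))];print("knob",k,(k[0]+k[1])/2,ang(k[0]-k[1]))
ks=[ray("side",*s(*p),82) for p in((348,78),(390,130))];print("knobs",ks,(ks[0]+ks[1])/2,ang(ks[0]-ks[1]))
R=ray("top",*t(388,279),25);print("red",R, "winside",ray("side",*s(262,241),38))
y=np.mean([ang(a-b)-np.pi/2,ang(d-c)+np.pi/2]);print("axis from window",W[:2]+33*np.array([np.cos(y),np.sin(y)]))
E
```

```text
win [490.92443139  -1.22597885  38.        ]
yaws -0.09043047750008659 -0.09710655074216823 -0.11137851605823929 -0.09306735984441292 130.65271112245233
knob [array([519.76539025,  13.63448405,  82.        ]), array([528.51663712, -24.95570541,  82.        ])] [524.14101369  -5.66061068  82.        ] 1.7937985280006432
knobs [array([518.66184571,  18.6248684 ,  82.        ]), array([527.50547755, -19.10989117,  82.        ])] [ 5.23083662e+02 -2.42511384e-01  8.20000000e+01] 1.8010045484681902
red [530.84494438 -37.12728408  25.        ] winside [491.39748031   3.07120166  38.        ]
axis from window [523.77946085  -4.31580727]
```

Request:
drive_tool:
  motion: [31.2,-24.2,0,0,31.2,-24.2,0,0,31.2,-24.2,0,0,31.2,-24.2,0,0,31.2,-24.2,0,0,31.2,-24.2,0,0,31.2,-24.2,0,0,31.2,-24.2,0,0]
  jaw: 0.4
  grip_force: 50

```text
clock: 0.87
eef_pos: [347.8, -257.4, 203.1]
eef_rot: [-3.139, 0.001, 0.296]
wrist_force: [0.8, -1.0, -0.2]
finger_gap: 56.6
```

Request:
drive_tool:
  motion: [31.2,-24.2,0,0,31.2,-24.2,0,0,31.2,-24.2,0,0,31.2,-24.2,0,0,31.2,-24.2,0,0,31.2,-24.2,0,0,31.2,-24.2,0,0,31.2,-24.2,0,0]

```text
clock: 1.53
eef_pos: [535.6, 16.8, 204.4]
eef_rot: [-3.14, -0.001, 0.296]
wrist_force: [1.2, -1.1, 1.6]
finger_gap: 56.5
```

Request:
drive_tool:
  motion: [0,0,5,-0.124,0,0,5,-0.124,0,0,5,-0.124,0,0,5,-0.124,0,0,5,-0.124,0,0,5,-0.124,0,0,5,-0.124,0,0,5,-0.124]

```text
clock: 2.2
eef_pos: [538.6, 25.6, 161.0]
eef_rot: [-3.14, -0.002, 1.298]
wrist_force: [-0.0, -0.6, 0.3]
finger_gap: 56.5
```

Request:
drive_tool:
  motion: [0,0,5,-0.124,0,0,5,-0.124,0,0,5,-0.124,0,0,5,-0.124,-12.5,-10.5,0,0,-12.5,-10.5,0,0,0,0,0,0]

```text
clock: 2.78
eef_pos: [522.2, -3.6, 137.3]
eef_rot: [-3.137, -0.004, 1.809]
wrist_force: [-0.0, -0.0, 0.8]
finger_gap: 56.6
```

```bash
python3 - <<'E'
from h import *
crop("side",225,125,160,150,5,"pics/c3.png"); print(read_state()["eef_pos"],read_state()["eef_rot"],read_state()["joints"])
E
```

```text
[522.68259705  -2.80163065 137.40795422] [-3.13740612 -0.00407454  1.8083979 ] [-0.07677908  0.30989718  1.67411672  0.00281091  1.16282151 -0.31551117]
```

View pics/c3.png

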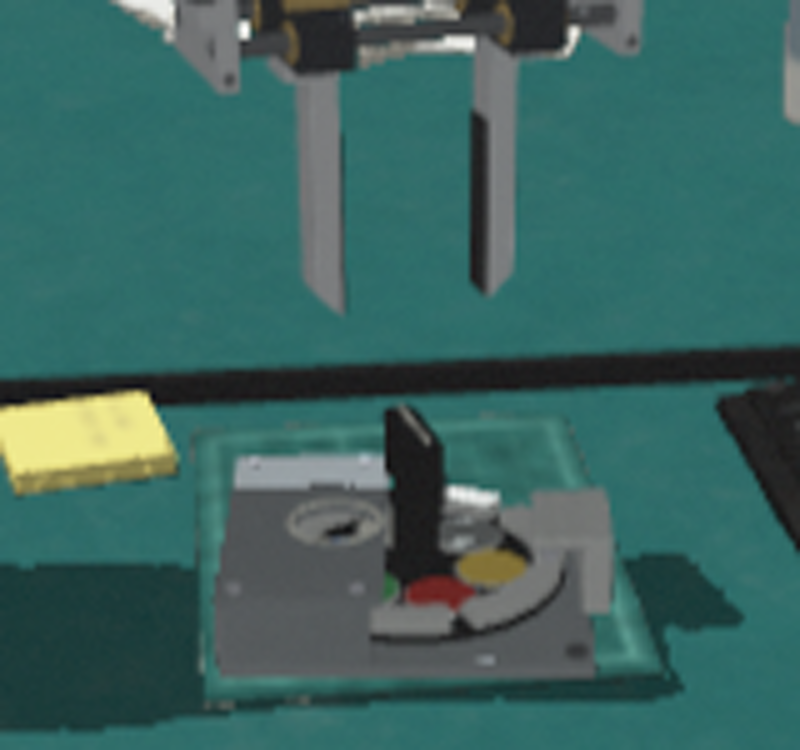

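```bash
python3 - <<'E'
from h import *
print(proj("side",[522.7,-2.8,137.4]), 225+415.5/5-.5,125+305/5-.5)
print(ray("side",225+415.5/5-.5,125+305/5-.5,137.4))
p=[ray("side",225+a/5-.5,125+b/5-.5,82) for a,b in((403,408),(432,444))];print(p,(p[0]+p[1])/2)
E
```

```text
(np.float64(306.79161973668636), np.float64(183.9777908421015)) 307.6 185.5
[523.56197369 -11.08650406 137.4       ]
[array([520.15617429,  16.48900484,  82.        ]), array([528.6441388 , -19.98821135,  82.        ])] [524.40015655  -1.74960325  82.        ]
```

Request:
drive_tool:
  motion: [-0.7,1,14,0.01,0,0,14,0,0,0,14,0,0,0,14,0,0,0,14,0,0,0,10,0,0,0,0,0]

```text
clock: 3.42
eef_pos: [526.5, 0.3, 55.4]
eef_rot: [3.141, -0.003, 1.796]
wrist_force: [-0.5, 0.1, -0.2]
finger_gap: 56.4
```

Request:
drive_tool:
  motion: [-3,-3.4,0,0,0,0,0,0]

```text
clock: 3.58
eef_pos: [524.0, -3.0, 55.7]
eef_rot: [-3.141, -0.004, 1.796]
wrist_force: [0.3, 0.8, 0.2]
finger_gap: 56.5
```

Request:
drive_tool:
  motion: [0,0,0,0,0,0,0,0,0,0,0,0,0,0,0,0,0,0,0,0,0,0,0,0]
  jaw: 1
  grip_force: 50

```text
clock: 4.08
eef_pos: [525.5, -3.3, 58.8]
eef_rot: [3.137, -0.002, 1.796]
wrist_force: [0.7, 0.6, -0.8]
finger_gap: 19.7
```

Request:
drive_tool:
  motion: [0,0,1,0,0,0,1,0,0,0,0,0,0,0,0,0,0,0,0,0]

```text
clock: 4.5
eef_pos: [525.0, -3.5, 57.8]
eef_rot: [3.139, -0.002, 1.796]
wrist_force: [-1.0, -1.1, 0.5]
finger_gap: 13.4
```

Request:
drive_tool:
  motion: [0,0,1,0,0,0,1,0,0,0,1,0,0,0,1,0]

```text
clock: 4.83
eef_pos: [524.9, -3.4, 55.8]
eef_rot: [3.139, -0.002, 1.796]
wrist_force: [-6.2, 0.0, 12.5]
finger_gap: 13.7
```

Request:
drive_tool:
  motion: [0,0,1.5,0,0,0,1.5,0,0,0,1.5,0,0,0,1,0]

```text
clock: 5.17
eef_pos: [524.9, -3.4, 53.0]
eef_rot: [3.139, -0.002, 1.796]
wrist_force: [-5.3, 1.4, 13.5]
finger_gap: 13.3
```

Request:
drive_tool:
  motion: [0,0,0.7,0,0,0,0.7,0,0,0,0.7,0.05,0,0,0.7,0.05]

```text
clock: 5.5
eef_pos: [524.9, -3.5, 53.1]
eef_rot: [3.139, -0.002, 1.695]
wrist_force: [-6.0, -0.3, 14.5]
finger_gap: 14.0
```

Request:
drive_tool:
  motion: [0,0,0.7,0.1,0,0,0.7,0.1,0,0,0.7,0.1,0,0,0.7,0.1,0,0,0.7,0.1,0,0,0.7,0.1]

```text
clock: 6.0
eef_pos: [524.4, -3.6, 53.2]
eef_rot: [3.14, -0.002, 1.07]
wrist_force: [-6.7, -0.3, 12.6]
finger_gap: 13.6
```

Request:
drive_tool:
  motion: [0,0,0.7,0.1,0,0,0.7,0.1,0,0,0.7,0.1,0,0,0.7,0.1,0,0,0.7,0.1,0,0,0.7,0.1]

```text
clock: 6.5
eef_pos: [523.7, -3.4, 53.2]
eef_rot: [-3.141, -0.001, 0.44]
wrist_force: [-6.0, 0.2, 13.4]
finger_gap: 13.8
```

Request:
drive_tool:
  motion: [0,0,0.7,0.1,0,0,0.7,0.1,0,0,0.7,0.1,0,0,0.7,0.05,0,0,0.6,0,0,0,0.6,0]

```text
clock: 7.0
eef_pos: [523.4, -3.0, 53.5]
eef_rot: [-3.141, 0.0, 0.065]
wrist_force: [-5.7, 0.1, 12.9]
finger_gap: 13.6
```

```bash
python3 - <<'E'
from h import *
a=camera("top")[200:320,180:300,::-1];b=camera("side")[150:270,240:360,::-1]
cv2.imwrite("pics/c4.png",np.hstack([cv2.resize(x,None,fx=3.3,fy=3.3,interpolation=cv2.INTER_CUBIC) for x in(a,b)]))
s=read_state();print(s["eef_pos"],s["eef_rot"],s["wrist_force"],s["moment"])
E
```

```text
[523.43254271  -3.06023375  53.47984756] [-3.14112704e+00  1.45329809e-04  6.51805179e-02] [-5.82671442  1.16137259 12.44600388] [-0.04589548  1.37244335 -0.02174992]
```

View pics/c4.png

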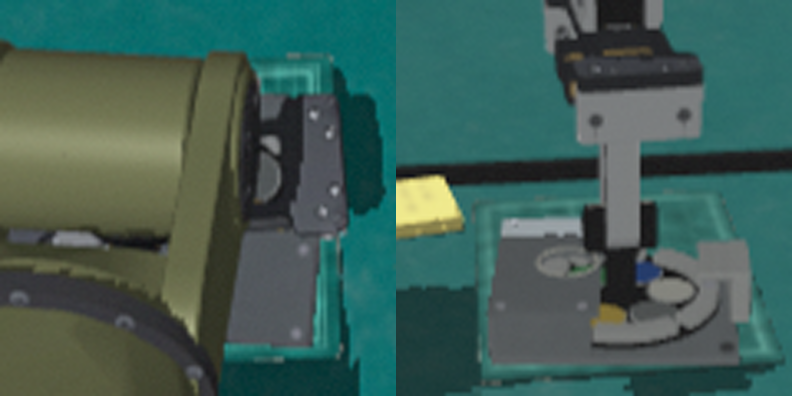

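Request:
drive_tool:
  motion: [0,0,0,0,0,0,0,0,0,0,0,0,0,0,0,0]

```text
clock: 7.43
eef_pos: [523.4, -3.0, 56.3]
eef_rot: [-3.141, 0.0, 0.065]
wrist_force: [-4.6, 0.0, 12.2]
finger_gap: 13.7
```

Request:
drive_tool:
  motion: [0,0,0,0,0,0,0,0,0,0,0,0]

```text
clock: 7.68
eef_pos: [523.4, -3.0, 57.2]
eef_rot: [-3.142, -0.0, 0.066]
wrist_force: [0.7, -0.2, 0.1]
finger_gap: 13.4
```

Request:
drive_tool:
  motion: [0,0,0,0,0,0,0,0.012,0,0,0,0.012,0,0,0,0.012]
  grip_force: 15

```text
clock: 8.02
eef_pos: [523.8, -2.7, 57.3]
eef_rot: [-3.141, -0.001, 0.028]
wrist_force: [0.4, 1.0, 5.2]
finger_gap: 14.1
```

```bash
python3 - <<'E'
from cell import *
s=read_state();print(s["eef_pos"],s["eef_rot"],s["wrist_force"],s["moment"])
E
```

```text
[523.84160618  -2.732344    57.34366865] [-3.14137155e+00 -9.68309854e-04  2.76035337e-02] [0.38728886 0.9998803  5.2486919 ] [0.11506508 0.32894304 0.23634401]
```

Request:
drive_tool:
  motion: [0,0,0,0.012,0,0,0,0.012,0,0,0,0.012]

```text
clock: 8.27
eef_pos: [523.9, -2.7, 57.4]
eef_rot: [-3.142, -0.001, -0.012]
wrist_force: [-0.6, 0.5, 4.4]
finger_gap: 14.3
```

```bash
cat >st.py <<'E'
from cell import *
s=read_state();print(s["eef_pos"],s["eef_rot"],s["wrist_force"],s["moment"])
E
python3 st.py
```

```text
[523.89043062  -2.72424088  57.37515023] [-3.14156873e+00 -1.02929269e-03 -1.20878322e-02] [-0.58420254  0.50690932  4.36027624] [0.11784163 0.27500323 0.32011631]
```

Request:
drive_tool:
  motion: [0,0,0,0.012,0,0,0,0.012,0,0,0,0.012]

```text
clock: 8.52
eef_pos: [523.9, -2.7, 57.4]
eef_rot: [-3.142, -0.001, -0.052]
wrist_force: [-1.0, 1.4, 3.8]
finger_gap: 14.1
```

```bash
python3 st.py
```

```text
[523.88275569  -2.69854132  57.36804083] [-3.14157032e+00 -9.71236995e-04 -5.19846704e-02] [-0.9662405   1.37044443  3.84290762] [0.18354363 0.29606817 0.29995228]
```

Request:
drive_tool:
  motion: [0,0,0,0.012,0,0,0,0.012,0,0,0,0.012]

```text
clock: 8.77
eef_pos: [523.8, -2.7, 57.3]
eef_rot: [-3.142, -0.001, -0.092]
wrist_force: [-0.9, 0.5, 4.1]
finger_gap: 14.0
```

```bash
python3 st.py
```

```text
[523.84435344  -2.68159967  57.33859746] [-3.14150527e+00 -8.79554788e-04 -9.19833559e-02] [-0.87060004  0.45297321  4.13733254] [0.18937874 0.22468891 0.28980636]
```

Request:
drive_tool:
  motion: [0,0,0,0.012,0,0,0,0.012,0,0,0,0.012]

```text
clock: 9.02
eef_pos: [523.9, -2.7, 57.4]
eef_rot: [-3.141, -0.001, -0.132]
wrist_force: [-0.3, 0.3, 4.9]
finger_gap: 14.1
```

```bash
python3 st.py
```

```text
[523.86219212  -2.6876372   57.4340303 ] [-3.14145017e+00 -9.58099499e-04 -1.32034239e-01] [-0.30117192  0.25939985  4.87243322] [0.1409078  0.37010605 0.3050702 ]
```

Request:
drive_tool:
  motion: [0,0,0,0.012,0,0,0,0.012,0,0,0,0.012]

```text
clock: 9.27
eef_pos: [523.8, -2.7, 57.6]
eef_rot: [-3.141, -0.001, -0.172]
wrist_force: [-2.7, 0.9, 7.1]
finger_gap: 13.9
```

```bash
python3 st.py
```

```text
[523.77361594  -2.68511947  57.60171096] [-3.14138202e+00 -6.95531521e-04 -1.72189343e-01] [-2.67231982  0.88177703  7.06816   ] [0.14257861 0.64016275 0.17514739]
```

Request:
drive_tool:
  motion: [0,0,0,0,0,0,0,0,0,0,0,0,0,0,0,0]

```text
clock: 9.6
eef_pos: [523.7, -2.7, 59.0]
eef_rot: [-3.141, -0.001, -0.178]
wrist_force: [-3.9, 0.3, 10.0]
finger_gap: 14.0
```

```bash
python3 st.py
```

```text
[523.69518292  -2.7330205   59.0420125 ] [-3.14096162e+00 -6.41264025e-04 -1.77901398e-01] [-3.85529336  0.28159319 10.02719026] [ 0.22919229  0.90120024 -0.06150944]
```

Request:
drive_tool:
  motion: [0,0,-0.3,0,0,0,-0.3,0,0,0,-0.3,0,0,0,-0.3,0]

```text
clock: 9.93
eef_pos: [523.6, -2.7, 61.9]
eef_rot: [-3.14, -0.001, -0.183]
wrist_force: [-3.7, 0.9, 9.6]
finger_gap: 13.8
```

```bash
python3 st.py
```

```text
[523.64667255  -2.73075922  61.90713355] [-3.14018515e+00 -7.91713098e-04 -1.82997214e-01] [-3.6839956   0.92118537  9.64167479] [0.19900089 0.73330708 0.01036817]
```

Request:
drive_tool:
  motion: [0,0,-0.1,0,0,0,-0.1,0,0,0,0,0,0,0,0,0]

```text
clock: 10.27
eef_pos: [523.4, -2.7, 63.1]
eef_rot: [-3.14, -0.001, -0.187]
wrist_force: [-1.1, 0.1, 3.1]
finger_gap: 13.9
```

```bash
python3 st.py
```

```text
[523.4287459   -2.72500805  63.06258939] [-3.13968968e+00 -6.06763867e-04 -1.87445061e-01] [-1.11007639  0.11580059  3.08183417] [0.15114602 0.1629834  0.02575472]
```

Request:
drive_tool:
  motion: [0,0,0,0,0,0,0,0,0,0,0,0,0,0,0,0,0,0,0,0,0,0,0,0]
  jaw: 0.4

```text
clock: 10.77
eef_pos: [523.0, -3.0, 61.7]
eef_rot: [-3.14, 0.001, -0.189]
wrist_force: [-0.1, 0.3, 0.2]
finger_gap: 50.6
```

Request:
drive_tool:
  motion: [0,0,-20,0,0,0,-30,0,0,0,-40,0,0,0,-40,0,-20,30,0,0,-20,30,0,0,-20,30,0,0,-20,30,0,0]

```text
clock: 11.43
eef_pos: [420.8, -105.9, 197.4]
eef_rot: [-3.141, 0.001, -0.183]
wrist_force: [1.1, -1.3, -0.1]
finger_gap: 56.6
```

Request:
drive_tool:
  motion: [-10,40,0,0,-10,40,0,0,-10,40,0,0,-10,40,0,0,-10,40,0,0,0,0,0,0,0,0,0,0]

```text
clock: 12.02
eef_pos: [327.2, -300.6, 199.1]
eef_rot: [3.139, -0.003, -0.187]
wrist_force: [-0.1, 0.4, -0.2]
finger_gap: 56.4
```

```bash
python3 - <<'E'
from h import *
a=camera("top")[210:310,193:293,::-1];b=camera("side")[190:290,260:360,::-1]
cv2.imwrite("pics/c5.png",np.hstack([cv2.resize(x,None,fx=4,fy=4,interpolation=cv2.INTER_CUBIC) for x in(a,b)]))
s=read_state();print(s["eef_pos"],s["eef_rot"],s["wrist_force"],s["clock"])
E
```

```text
[ 328.07673324 -299.34044112  199.05617956] [ 3.13941319e+00 -2.55831771e-03 -1.84577058e-01] [0.21437183 1.18853589 0.51701005] 12.1167
```

View pics/c5.png

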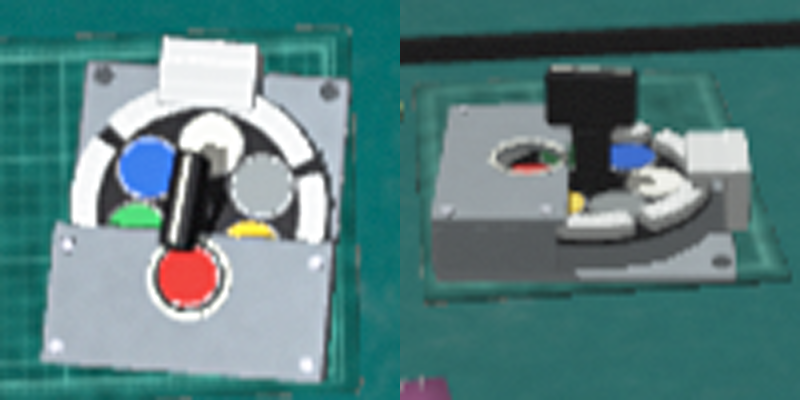

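```bash
python3 - <<'E'
from cell import *
sign_off()
E
```

```text
the job is handed in; nothing more can be done
```

The filter wheel is set to red and appears caught by its pin. I handed the job in at about 12 s on the robot's clock, well inside the 54 s limit; `sign_off()` gives no verdict.

**What I did:** I gripped the knob and pressed it down to about 62 mm, then turned it roughly 1.7 rad clockwise. I eased up until the wheel rode on the pin, dropped the grip to 15 N and turned on slowly. The pin caught at about 0.09 rad past red centred. I let the knob rise, opened the fingers and backed the arm away.

**Last checks:**
- **Knob height:** the tool rose about 5.8 mm when the pin caught, where 5 mm was expected. The side camera showed the knob top about 2.4 pixels higher than at the start, which fits fully up. I did not measure the height directly.
- **Red filter:** the last picture shows red in the window, about 3 mm off centre by the wheel angle, against the 8 mm allowed.
- **Forces:** wrist force read about 15 N or less after every move. I could not measure the load on the pin itself.
- **Robot and bystanders:** the arm was clear of everything at the end. I did not check the bystanders in the last picture, but every move stayed away from them.

**Disagreement:** the two cameras differed by about 5 mm in y on where the knob's axis was, so I used a value in between. The grip absorbed it with a side force of about 6 N.

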